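# Close the slab-built box and hold it up off the banding wheel

## Task

Put the lid on the green ceramic box standing on the banding wheel, setting it down gently so that it sits seated and level, and let go of it. Then take the closed box by its body, lift it straight up until its foot is about 10 cm above the wheel, and finish while holding it there, steady and level over the wheel, so that I can swap the wheel for a packing tray. Leave the other pieces on the table where they are.

Things in the scene. Friction and masses are not known exactly. Their poses are not given: they have to be found in the camera images.
- box: Open-topped slab-built ceramic box, dark green with ochre leaf relief and a pale foot band: 92 mm long (its x), 58 mm wide (y), 75 mm high, walls and floor 7 mm thick, mouth 78 x 44 mm; about 0.4 kg, loose, standing on the wheel head at a varying place and yaw. Origin: centre of the underside; z up. Easiest taken from above across its 58 mm width, near the rim.
- lid: The box's lid, dark green, about 0.1 kg, loose, lying right way up on the wooden board. From below: a flange 73 (x) x 39 (y) mm, 7 mm deep, which drops into the mouth with 2.5 mm play all round; a plate 86 x 52 mm, 6 mm thick, which rests on the rim; a lug handle on top. Origin: centre of the flange's underside, 68 mm above the box's origin when seated; z up. A half turn makes no difference.
- lid_lug (a point): Top centre of the lid's ochre lug, 35 mm above the lid's origin. The lug is a bar 44 mm long (x, along the lid), 12 mm wide (y) and 22 mm tall, rising from the middle of the plate: pinch it across its width. With the lid seated, this point is 28 mm above the box's rim.
- wheel: Banding wheel: heavy dark cast foot that does not shift, carrying a round aluminium head 180 mm across which turns freely (slight friction) about the vertical axis. Origin: on the axis, at table level; the top of the head is 85 mm above it.
- board: Wooden ware board 300 mm (x) x 170 mm (y) x 16 mm thick, fixed on the table; origin: centre of the underside. The lid and a tile lie on it. The board and the wheel may stand on either side.
- tile: Bystander: light green glazed tile with a red leaf relief, 100 x 70 x 9 mm, lying on the board beside the lid; origin: centre of the underside.
- medallion: Bystander: flat ochre ceramic medallion, 62 mm across, 9 mm thick; origin: centre of the underside.
- stone: Bystander: dark grey rubbing stone, 90 x 34 x 24 mm; origin: centre of the underside.
- cup: Bystander: open terracotta cup, 70 mm across, 72 mm high; origin: centre of the underside.
Things that resemble listed ones, but are neither listed nor needed, are in the scene too. Of the things like the wheel, leave any that is purple or yellow; of the rest the larger one is meant.

How it is judged:
By the outcome, as a careful person would: the job done as asked, in the order asked, and still so for the second after the job is handed in, while the arm keeps its last pose, push and grip.
It also fails if it takes over 59 s, if anything falls off the work surface, if the arm or the gripper's body presses on something with over 40 N, if the wrist force passes 120 N, or if a joint passes its speed limit or range.

## Robot

A 7-joint arm with a two-finger parallel gripper is mounted at the origin on the work surface. World frame = base frame: x ahead of the robot, y to its left, z up, the work surface at z = 0. Lengths are in m, angles in rad, forces in N, time in s.
With the tool pointing down it reaches from about 0.4 to 0.85 m from the base axis. Payload 10.4 kg.
Tool frame: the origin (TCP) lies at the very end of the fingers, on their centre line; the grasp point (between the pads) lies 19 mm behind it; z points along the fingers, y is the direction in which the jaws open and shut (so a half turn about z gives the same grasp; the last joint's range is limited). The gripper opens to 87 mm and grips with 3 to 60 N. Pads are 19 mm wide; open, the fingers measure 117 mm over their backs; the gripper's body (75 mm by 190 mm) begins 51 mm behind the grasp point.
Start: joints at [-1.197, 0.332, -0.065, 1.46, 0.022, 1.35, -0.088], TCP at [0.242, 0.576, 0.2] pointing down, gripper open.
Joint ranges: [-2.6, 2.6], [-0.5, 2.12], [-1.47, 1.34], [0.16, 2.42], [-1.27, 4.41], [0.06, 2.06], [-2.6, 2.6]. Speed limits (rad/s): [2.22, 2.22, 2.79, 2.79, 3.14, 3.14, 3.14].

## Interface

Orientations are given as a unit quaternion [x, y, z, w].
In Python, from bench import r gives the robot as it stands.
- The arm moves only by the tool move_arm, never from a script. Its argument "deltas" is a list of rows, each a list of 5 numbers: the gripper's target within -1 to 1 (fully open at 1, half-way at 0, shut at -1), then the shift along the tool's x, y, z as a fraction of full scale, then the turn about the tool's z as a fraction of full scale. A call has 1 to 12 rows; each row shifts and turns the commanded pose from where the row before left it, along the tool's axes as they then stand; what a row does not reach is not made up. Full scale, the value 1, is 2.5 cm for a shift and 90 degrees for a turn. A row lasts 1/12 s, in which the tool goes at most 41.7 mm and 7.16 degrees, less where a joint would pass 70% of its speed; a pose out of reach is approached as far as the arm can. A call with a number of a shift or a turn outside -1 to 1 is refused whole. A call with a gripper value outside its range is refused whole. The fingers move at their own pace and stop on an object; "squeeze" is the grip in N (left out, the last holds). Time passes only in rows, so rows that do not move let the fingers close. It gives the time, the measured TCP pose, the force and the opening at its end, in the units of the state.
- r.read_state(): the state, without advancing time (a new reading comes with each control period).
- r.camera(name): name is "scene" or "top" or "wrist"; returns the picture (420x560x3 uint8, red, green, blue); there is no depth.
- r.camera_info(name): a dict with "K" (3x3 intrinsics, pixels), "R" (3x3) and "t" (3): a world point X has camera coordinates R X + t; the wrist camera has in their place "hand_eye" (4x4, takes a point from camera to tool coordinates, whose origin is the TCP and whose axes are the flange's). Camera axes: x right, y down, z forward; pixel columns grow to the right and rows downward; lengths in m; the calibration is good to about 2 mm. A picture is of the moment at which its call begins: read the wrist's pose just before it. camera_info takes no time and is no camera call.
- r.close_job(): hands the job in, once; it reports no verdict.
Trained networks look in the newest picture that a camera, given by its name, has taken for a name from the list of things; names that differ only in an ending like _2 or _b are one class to them, and where a whole thing is asked for, a point or a joint stands for the part that bears it (a point fixed in the world has none). Each returns a list of dicts, best first, with "confidence" (0 to 1); they miss things now and then, are a little off and sometimes report something else, mostly with a low value. They report only what shows in the picture. A call takes as long as a camera call. They do not tell look-alikes from the thing itself.
- r.boxes_of(camera, label): "position" ([x, y, z] in m, in the coordinates of the camera as it stood for that picture, good to about 4 mm: the middle of the surface that is visible of it).
- r.tip_of(camera, label): "position" ([x, y, z] in m, in the coordinates of the camera as it stood for that picture, good to about 4 mm: a listed point, or the origin of a listed thing).
The state is a dict: "time": time; "joint_positions": joint angles; "joint_vel": joint speeds; "joint_torque": joint torques, N m; "ee_pos": TCP position; "eef_rot": TCP orientation; "ft_force": force on the tool from outside, world axes, zero at the start; "torque": the same for the moment, N m; "width": finger opening in m.
Only numpy, scipy, OpenCV 4.12 (cv2) and the standard library are available. Lean on these libraries where they do the work, as an engineer would, in place of code of your own. Each camera call takes 0.05 s, during which the arm holds its last target.

## Working session

There is one attempt and no reset: what is moved stays moved. The work goes in short steps, Python scripts to look and compute and a tool call to move; the robot and the scene stay as the last step left them, time stands still between calls to the robot, and variables do not carry over. Pictures are saved under pics/ and viewed, and the job is handed in when it is done.

Besides the shell and the picture viewer there is one more tool, called as name([rows], argument=value, ...), one row to a line, values as JSON. move_arm: Moves the arm, as the interface text tells. Shift numbers are shares of 2.5 cm and turn numbers shares of 90 degrees, none past 1 either way. Its arguments: {"type":"object","properties":{"deltas":{"type":"array","items":{"type":"array","items":{"type":"number"}}},"squeeze":{"type":"number"}},"required":["deltas"]}

```bash
mkdir -p pics; ls; python3 - <<'E'
from bench import r
import cv2,numpy as np
s=r.read_state(); print({k:np.round(v,3).tolist() for k,v in s.items()})
for n in ["scene","top"]:
    im=r.camera(n); cv2.imwrite(f"pics/{n}0.png",im[:,:,::-1])
    print(n,{k:np.round(v,3).tolist() for k,v in r.camera_info(n).items()})
    R=np.array(r.camera_info(n)["R"]);t=np.array(r.camera_info(n)["t"])
    for l in ["box","lid","lid_lug","wheel","board","tile"]:
        for d in r.tip_of(n,l): print(n,l,round(d["confidence"],2),np.round(R.T@(np.array(d["position"])-t),3))
print(r.camera_info("wrist"))
E
```

```text
pics
{'time': 0.0, 'joint_positions': [-1.197, 0.333, -0.065, 1.461, 0.022, 1.35, -0.088], 'joint_vel': [0.0, 0.0, -0.0, 0.001, -0.0, 0.001, 0.001], 'joint_torque': [0.0, -62.324, 0.025, -38.991, -0.061, 0.039, 0.0], 'ee_pos': [0.241, 0.576, 0.199], 'eef_rot': [0.197, 0.98, -0.001, -0.0], 'ft_force': [-0.205, -0.353, -0.255], 'torque': [0.004, -0.009, 0.017], 'width': 0.087}
scene {'K': [[427.809, 0.0, 278.928], [0.0, 427.809, 204.195], [0.0, 0.0, 1.0]], 'R': [[-0.847, 0.532, 0.013], [0.417, 0.679, -0.605], [-0.33, -0.507, -0.796]], 't': [0.413, -0.231, 1.291]}
scene box 0.79 [0.569 0.204 0.082]
scene lid 0.9 [ 0.607 -0.202  0.018]
scene lid_lug 0.59 [ 0.611 -0.2    0.048]
scene wheel 0.89 [0.598 0.407 0.002]
scene wheel 0.74 [0.32  0.256 0.001]
scene wheel 0.73 [ 0.776  0.161 -0.004]
scene wheel 0.68 [ 0.563  0.212 -0.004]
scene board 0.87 [ 0.537 -0.193 -0.006]
scene tile 0.86 [ 0.454 -0.194  0.016]
top {'K': [[436.035, 0.0, 279.73], [0.0, 436.035, 204.332], [0.0, 0.0, 1.0]], 'R': [[0.006, -1.0, 0.029], [-0.987, -0.01, -0.16], [0.16, -0.028, -0.987]], 't': [0.062, 0.561, 0.841]}
to
[... 174 characters left out ...]
02]
top wheel 0.79 [0.78  0.16  0.002]
top wheel 0.78 [0.599 0.404 0.002]
top board 0.69 [ 0.536 -0.195 -0.002]
top tile 0.68 [ 0.606 -0.2    0.048]
top tile 0.65 [ 0.449 -0.2    0.01 ]
{'K': array([[307.01294234,   0.        , 280.12740166],
       [  0.        , 307.01294234, 212.64015681],
       [  0.        ,   0.        ,   1.        ]]), 'hand_eye': array([[ 3.30412270e-04, -9.64053806e-01, -2.65706888e-01,
         7.35752745e-02],
       [ 9.99999732e-01,  1.44875189e-04,  7.17876401e-04,
        -5.26711275e-05],
       [-6.53577141e-04, -2.65707054e-01,  9.64053595e-01,
        -1.85115342e-01],
       [ 0.00000000e+00,  0.00000000e+00,  0.00000000e+00,
         1.00000000e+00]])}
```

View pics/scene0.png

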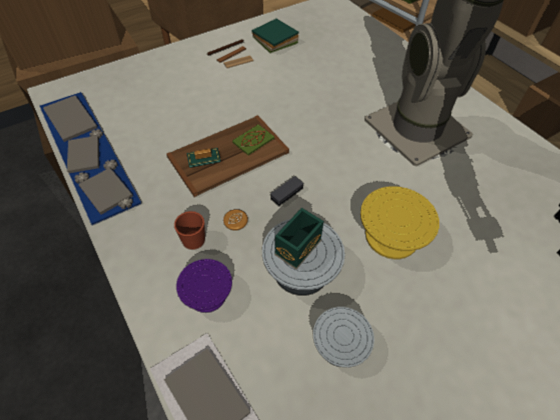

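View pics/top0.png

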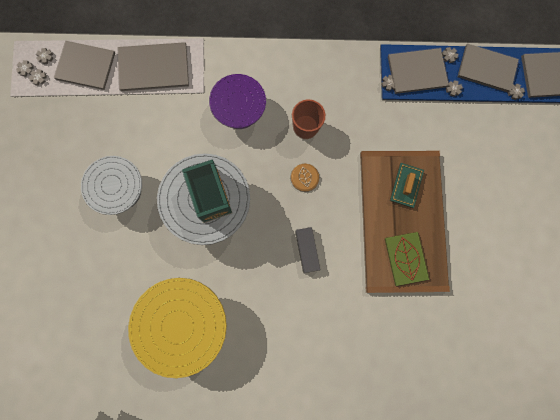

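Candidates in the top picture:
- **Lid:** only the green plate with the ochre lug at (408,185). The tile at (407,258) is lighter and has no lug.
- **Wheels:** purple (238,101), yellow (178,327), small silver (111,185), large silver (203,198). The large silver one carries the box at (207,190), so that is the one meant.

Next are close crops.

```bash
python3 - <<'E'
import cv2
a=cv2.imread("pics/top0.png")
l=cv2.resize(a[155:215,375:440],None,fx=9,fy=9,interpolation=cv2.INTER_CUBIC)
b=cv2.resize(a[150:230,170:250],None,fx=7,fy=7,interpolation=cv2.INTER_CUBIC)
cv2.imwrite("pics/lidcrop.png",l);cv2.imwrite("pics/boxcrop.png",b)
E
```

```text
(no output)
```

View pics/lidcrop.png

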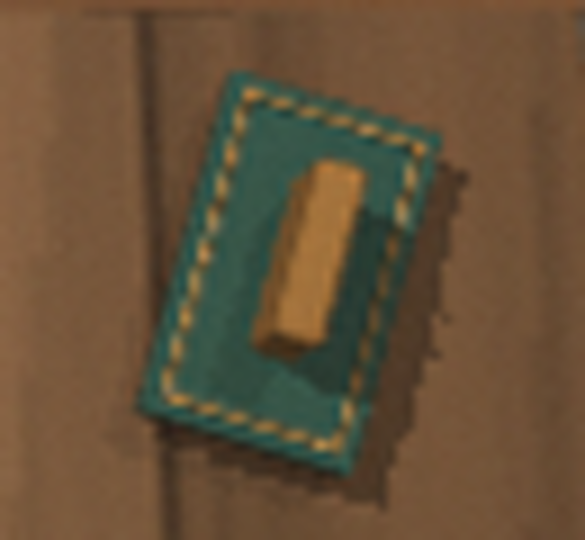

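View pics/boxcrop.png

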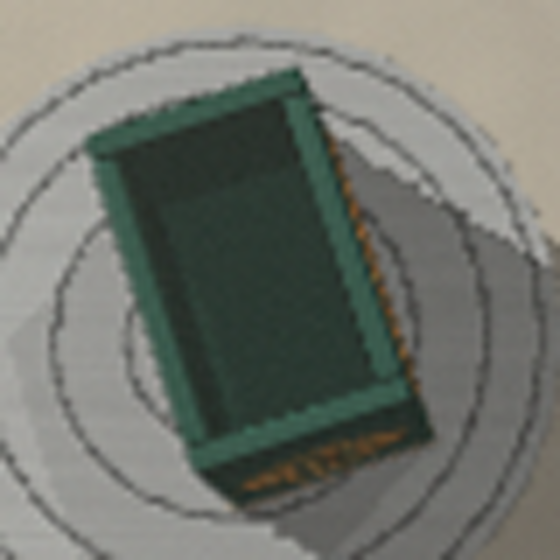

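```bash
cat > h.py <<'E'
import numpy as np
from bench import r
from scipy.spatial.transform import Rotation as Ro
def cam(n):
    i=r.camera_info(n); K=np.array(i["K"])
    if n=="wrist":
        s=r.read_state(); H=np.array(i["hand_eye"]); A=Ro.from_quat(s["eef_rot"]).as_matrix()
        Rc=A@H[:3,:3]; c=A@H[:3,3]+np.array(s["ee_pos"]); return K,Rc.T,-Rc.T@c
    return K,np.array(i["R"]),np.array(i["t"])
def bp(C,px,z):
    K,R,t=C; c=-R.T@t; o=[]
    for u,v in px:
        d=R.T@np.linalg.solve(K,[u,v,1]); o.append(c+d*(z-c[2])/d[2])
    return np.array(o)
def rect(P):
    e=[P[(i+1)%4]-P[i] for i in range(4)]; L=[np.linalg.norm(x[:2]) for x in e]
    i=0 if L[0]>L[1] else 1
    v=e[i]-e[i+2]; 
    return P.mean(0).round(4),"sides",np.round(L,4),"yaw",round(np.degrees(np.arctan2(v[1],v[0]))%180,2)
def toolyaw():  # world angle of tool y axis
    A=Ro.from_quat(r.read_state()["eef_rot"]).as_matrix(); return np.degrees(np.arctan2(A[1,1],A[0,1])),A
def to_tool(p):
    s=r.read_state();A=Ro.from_quat(s["eef_rot"]).as_matrix(); return A.T@(np.array(p)-s["ee_pos"])/0.025
E
python3 - <<'E'
from h import *
C=cam("top")
o=lambda P,x,y,f:[((u+.5)/f-.5+x,(v+.5)/f-.5+y) for u,v in P]
print("lid",rect(bp(C,o([(235,72),(440,138),(348,472),(140,405)],375,155,9),.029)))
print("lugtop mid",bp(C,o([(315,165),(365,165),(325,345),(280,335)],375,155,9),.051).mean(0))
print("box",rect(bp(C,o([(300,70),(410,385),(200,462),(90,140)],170,150,7),.160)))
print(toolyaw())
E
```

```text
lid (array([ 0.608, -0.201,  0.029]), 'sides', array([0.0503, 0.0836, 0.0503, 0.0837]), 'yaw', np.float64(162.38))
lugtop mid [ 0.60769683 -0.20090052  0.051     ]
box (array([0.5715, 0.2013, 0.16  ]), 'sides', array([0.0864, 0.0555, 0.0876, 0.0558]), 'yaw', np.float64(20.38))
(np.float64(67.26602809640461), array([[-9.22309116e-01,  3.86452965e-01,  2.59288952e-05],
       [ 3.86452966e-01,  9.22309111e-01,  9.12853824e-05],
       [ 1.13630505e-05,  9.42136388e-05, -9.99999995e-01]]))
```

The lid measures 50x84 mm (nominal 52x86) at (0.608,-0.201), yaw 162.4°. The box rim measures 87x56 mm (nominal 92x58) at (0.5715,0.201), yaw about 20.4°. Both agree with the networks, so I'm moving over the lid.

move_arm([
  [1, -0.95, -0.85, 0, 0],
  [1, -0.95, -0.85, 0, 0],
  [1, -0.95, -0.85, 0, 0],
  [1, -0.95, -0.85, 0, 0],
  [1, -0.95, -0.85, 0, 0],
  [1, -0.95, -0.85, 0, 0],
  [1, -0.95, -0.85, 0, 0],
  [1, -0.95, -0.85, 0, 0],
  [1, -0.95, -0.85, 0, 0],
  [1, -0.95, -0.85, 0, 0],
  [1, -0.95, -0.85, 0, 0],
  [1, -0.95, -0.85, 0, 0],
])

```text
time: 1.7
ee_pos: [0.4063, 0.2297, 0.1999]
eef_rot: [0.197, 0.98, 0.0, 0.0]
ft_force: [1.4, 0.6, 0.3]
width: 0.0875
```

move_arm([
  [1, -0.95, -0.85, 0, 0],
  [1, -0.95, -0.85, 0, 0],
  [1, -0.95, -0.85, 0, 0],
  [1, -0.95, -0.85, 0, 0],
  [1, -0.95, -0.85, 0, 0],
  [1, -0.95, -0.85, 0, 0],
  [1, -0.95, -0.85, 0, 0],
  [1, -0.95, -0.85, 0, 0],
  [1, -0.8, -0.8, 0, 0],
  [1, -0.5, -0.5, 0, 0],
  [1, 0, 0, 0, -0.056],
  [1, 0, 0, 0, 0],
])

```text
time: 2.7
ee_pos: [0.533, -0.0429, 0.1996]
eef_rot: [0.153, 0.988, -0.0, 0.0]
ft_force: [-0.0, -0.2, 0.8]
width: 0.0868
```

```bash
python3 - <<'E'
from h import *
import cv2
print(r.read_state()["ee_pos"],toolyaw()[0],r.read_state()["time"],"to lid",to_tool([.608,-.201,.032]))
C=cam("wrist");im=r.camera("wrist"); cv2.imwrite("pics/w1.png",im[:,:,::-1])
for l in ["lid","lid_lug"]:
    for d in r.tip_of("wrist",l): print(l,round(d["confidence"],2),np.round(C[1].T@(np.array(d["position"])-C[2]),4))
E
```

```text
[ 0.53295251 -0.04289548  0.19962166] 72.40183728111364 2.7 to lid [-4.77270793 -5.11864523  6.70690888]
lid 0.42 [ 0.5393 -0.1971 -0.0016]
```

View pics/w1.png

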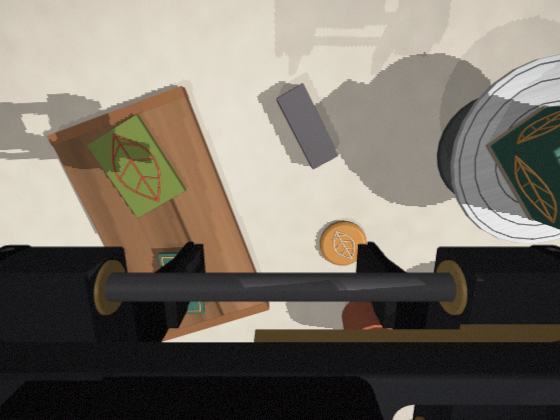

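The rows fell short because of the speed limits. In the picture the lid is at about (180,280), partly behind the fingers. I'll finish the approach, come part-way down, and check.

move_arm([
  [1, -0.7, -0.75, 0, 0],
  [1, -0.7, -0.75, 0, 0],
  [1, -0.7, -0.75, 0, 0],
  [1, -0.7, -0.75, 0, 0],
  [1, -0.7, -0.75, 0, 0],
  [1, -0.7, -0.75, 0, 0],
  [1, -0.57, -0.62, 0.5, 0],
  [1, 0, 0, 0.7, 0],
  [1, 0, 0, 0.7, 0],
  [1, 0, 0, 0.6, 0],
  [1, 0, 0, 0, 0],
  [1, 0, 0, 0, 0],
])

```text
time: 3.85
ee_pos: [0.6073, -0.1988, 0.1369]
eef_rot: [0.154, 0.988, 0.0, -0.001]
ft_force: [0.7, -0.2, 0.2]
width: 0.0871
```

```bash
python3 - <<'E'
from h import *
import cv2
print(r.read_state()["ee_pos"],toolyaw()[0],r.read_state()["time"],"to lid",to_tool([.608,-.201,.032]))
C=cam("wrist");im=r.camera("wrist"); cv2.imwrite("pics/w2.png",im[:,:,::-1])
for l in ["lid","lid_lug"]:
    for d in r.tip_of("wrist",l): print(l,round(d["confidence"],2),np.round(C[1].T@(np.array(d["position"])-C[2]),4))
E
```

```text
[ 0.60730492 -0.19875541  0.13685462] 72.3038804937721 3.85 to lid [-0.05946497 -0.07816573  4.1940879 ]
lid 0.88 [ 0.6072 -0.2047  0.0132]
lid_lug 0.61 [ 0.6047 -0.1975  0.0523]
```

View pics/w2.png

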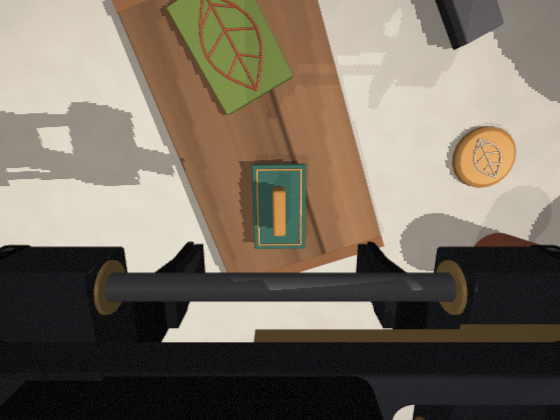

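The lid is square in view: plate (253,165)-(306,248), lug (274,190)-(286,236), between the fingers. I'll check the numbers from this view.

```bash
python3 - <<'E'
from h import *
import cv2
C=cam("wrist")
P=bp(C,[(253,165),(305.5,164),(305.5,248),(253,248)],.029);print(rect(P))
Q=bp(C,[(274,190),(285.5,190),(286,236),(274,236)],.051);print(rect(Q))
for p in (P,Q): print(to_tool(p.mean(0))*25)
im=cv2.imread("pics/w2.png")[150:260,230:330]
cv2.imwrite("pics/w2c.png",cv2.resize(im,None,fx=5,fy=5))
E
```

```text
(array([ 0.6108, -0.201 ,  0.029 ]), 'sides', array([0.0501, 0.0859, 0.054 , 0.085 ]), 'yaw', np.float64(162.29))
(array([ 0.6107, -0.2003,  0.051 ]), 'sides', array([0.0104, 0.044 , 0.0113, 0.044 ]), 'yaw', np.float64(162.62))
[ -2.70472088  -0.62585162 109.57241718]
[-2.40091163e+00  4.87674432e-03  8.75721010e+01]
```

View pics/w2c.png

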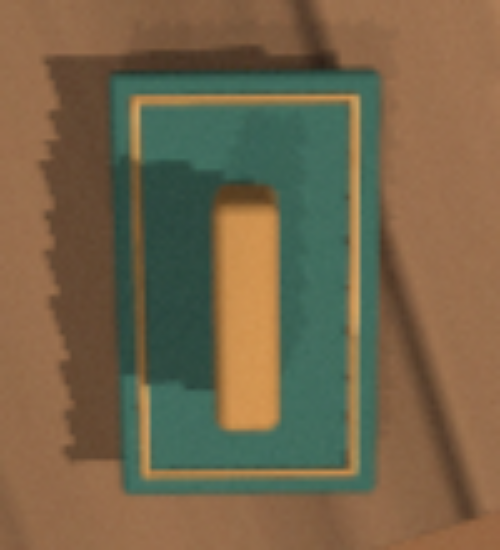

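move_arm([
  [1, -0.07, -0.01, 0.7, 0],
  [1, 0, 0, 0.8, 0],
  [1, 0, 0, 0.8, 0],
  [1, 0, 0, 0.7, 0],
  [1, 0, 0, 0.5, 0],
  [1, 0, 0, 0.3, 0],
  [1, 0, 0, 0.2, 0],
  [1, 0, 0, 0.1, 0],
  [1, 0, 0, 0, 0],
  [1, 0, 0, 0, 0],
], squeeze=12)

```text
time: 4.83
ee_pos: [0.6096, -0.2008, 0.0354]
eef_rot: [0.154, 0.988, 0.0, 0.001]
ft_force: [0.2, -0.3, 0.5]
width: 0.0871
```

move_arm([
  [0, 0, 0, 0, 0],
  [0, 0, 0, 0, 0],
  [-0.5, 0, 0, 0, 0],
  [-0.6, 0, 0, 0, 0],
  [-0.8, 0, 0, 0, 0],
  [-1, 0, 0, 0, 0],
  [-1, 0, 0, 0, 0],
  [-1, 0, 0, 0, 0],
  [-1, 0, 0, 0, 0],
  [-1, 0, 0, 0, 0],
  [-1, 0, 0, 0, 0],
  [-1, 0, 0, 0, 0],
])

```text
time: 5.83
ee_pos: [0.6091, -0.2006, 0.0346]
eef_rot: [0.154, 0.988, 0.0, 0.0]
ft_force: [-0.9, -0.2, -0.9]
width: 0.015
```

move_arm([
  [-1, 0, 0, 0, 0],
  [-1, 0, 0, 0, 0],
  [-1, 0, 0, 0, 0],
  [-1, 0, 0, 0, 0],
])

```text
time: 6.17
ee_pos: [0.6091, -0.2006, 0.0346]
eef_rot: [0.154, 0.988, 0.0, 0.0]
ft_force: [0.3, -0.1, -0.5]
width: 0.0008
```

move_arm([
  [-1, 0, 0, -0.1, 0],
  [-1, 0, 0, -0.3, 0],
  [-1, 0, 0, -0.6, 0],
  [-1, 0, 0, -0.8, 0],
  [-1, 0, 0, -0.8, 0],
  [-1, 0, 0, -0.8, 0],
  [-1, 0, 0, -0.8, 0],
  [-1, 0, 0, -0.8, 0],
  [-1, 0, 0, -0.8, 0],
  [-1, 0, 0, -0.8, 0],
  [-1, 0, 0, -0.6, 0],
  [-1, 0, 0, -0.2, 0],
])

```text
time: 7.17
ee_pos: [0.6099, -0.2012, 0.223]
eef_rot: [0.154, 0.988, -0.0, 0.002]
ft_force: [0.6, -0.5, -0.4]
width: -0.0001
```

```bash
python3 - <<'E'
from h import *
import cv2
s=r.read_state();print(s["ee_pos"],toolyaw()[0],s["time"],s["width"],s["ft_force"])
im=r.camera("wrist"); cv2.imwrite("pics/w3.png",im[:,:,::-1])
E
```

```text
[ 0.60994786 -0.20117903  0.22302271] 72.28947928677843 7.1667 -5.802540161448859e-05 [ 0.6348675  -0.49833312 -0.3916333 ]
```

View pics/w3.png

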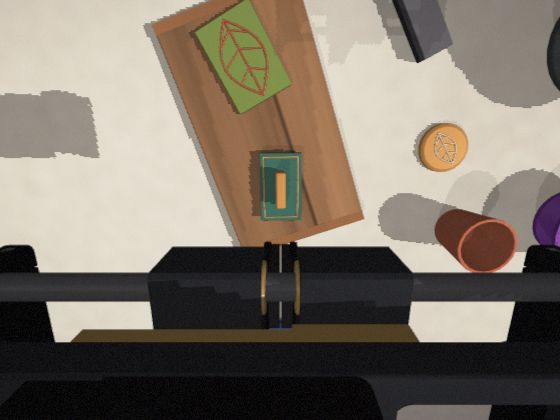

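The fingers closed to zero, so the grasp missed, and I should have checked the width before lifting. The lid still looks in place at (281,187). I need to find out why before trying again.

```bash
python3 - <<'E'
from h import *
import cv2
s=r.read_state();A=Ro.from_quat(s["eef_rot"]).as_matrix()
def proj(C,X):
    K,R,t=C; p=K@(R@X+t); return p[:2]/p[2]
out=[]
w=cv2.imread("pics/w3.png"); 
C=cam("wrist")
print("lid now",rect(bp(C,[(260,152),(301,152),(301,220),(260,220)],.029)))
im=r.camera("scene")[:,:,::-1].copy(); cv2.imwrite("pics/scene1.png",im)
Cs=cam("scene")
for n in (0,-.019,-.07): print(n,"scene",proj(Cs,s["ee_pos"]+A@[0,0,n]),"wrist",proj(C,s["ee_pos"]+A@[0,0,n]))
u,v=proj(Cs,s["ee_pos"]).astype(int)
cv2.imwrite("pics/scene1c.png",cv2.resize(im[v-60:v+60,u-60:u+60],None,fx=5,fy=5))
cv2.imwrite("pics/w3c.png",cv2.resize(w[230:330,220:340],None,fx=5,fy=5))
E
```

```text
lid now (array([ 0.6086, -0.1998,  0.029 ]), 'sides', array([0.0497, 0.0862, 0.0528, 0.0862]), 'yaw', np.float64(162.33))
0 scene [191.55134157  99.65877288] wrist [279.8377939  246.33253495]
-0.019 scene [190.36235545  93.14950717] wrist [279.82582937 258.39359631]
-0.07 scene [186.98555936  74.66277905] wrist [279.77711114 307.50488739]
```

View pics/scene1c.png

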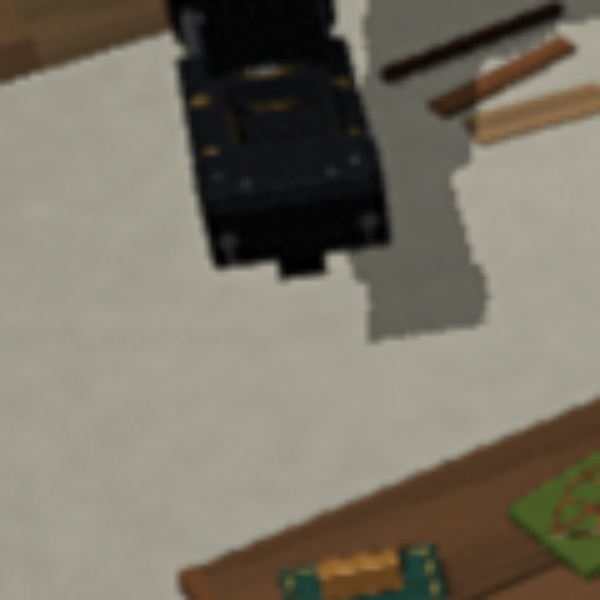

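View pics/w3c.png

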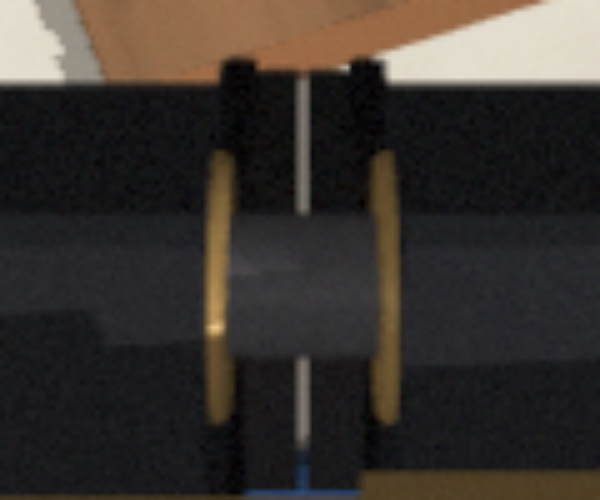

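The gripper's tips show at v≈244 in the wrist view and about 4.5 px above the projected TCP in the scene view. So the fingers seem to end some 15–20 mm short of the reported TCP, and they closed just above the lug. The lid hasn't moved. I'll go lower with the fingers half closed over the plate, in small steps, watching the force.

move_arm([
  [-0.1, 0, 0, 0.3, 0],
  [-0.1, 0, 0, 0.6, 0],
  [-0.1, 0, 0, 0.8, 0],
  [-0.1, 0, 0, 0.8, 0],
  [-0.1, 0, 0, 0.8, 0],
  [-0.1, 0, 0, 0.8, 0],
  [-0.1, 0, 0, 0.8, 0],
  [-0.1, 0, 0, 0.7, 0],
  [-0.1, 0, 0, 0.5, 0],
  [-0.1, 0, 0, 0.3, 0],
  [-0.1, 0, 0, 0.1, 0],
  [-0.1, 0, 0, 0, 0],
])

```text
time: 8.27
ee_pos: [0.6088, -0.2005, 0.0566]
eef_rot: [0.154, 0.988, -0.0, -0.0]
ft_force: [-0.3, 0.3, 1.0]
width: 0.0388
```

```bash
python3 - <<'E'
from h import *
import cv2
s=r.read_state();print(s["ee_pos"],toolyaw()[0],s["time"],s["width"],s["ft_force"])
im=r.camera("wrist"); cv2.imwrite("pics/w4.png",im[:,:,::-1])
E
```

```text
[ 0.60876448 -0.20054242  0.05655749] 72.29822717554156 8.2667 0.03883739114048551 [-0.31536781  0.34680345  0.96510591]
```

View pics/w4.png

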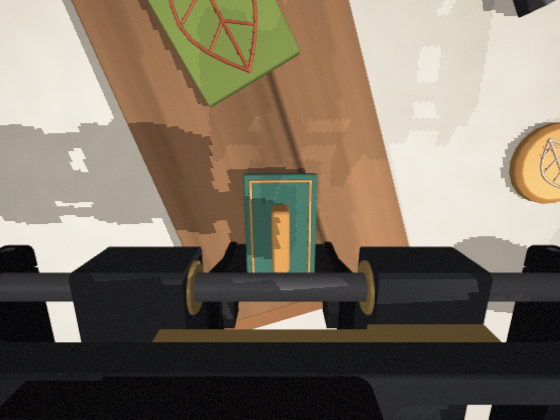

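The lug at (281,240) is centred between the half-closed fingers. Descending.

move_arm([
  [-0.1, 0, 0, 0.4, 0],
  [-0.1, 0, 0, 0.4, 0],
  [-0.1, 0, 0, 0.2, 0],
  [-0.1, 0, 0, 0.1, 0],
  [-0.1, 0, 0, 0, 0],
  [-0.1, 0, 0, 0, 0],
])

```text
time: 8.82
ee_pos: [0.609, -0.2006, 0.0295]
eef_rot: [0.154, 0.988, 0.0, -0.0]
ft_force: [0.9, 0.6, -0.1]
width: 0.0392
```

move_arm([
  [-0.1, 0, 0, 0.08, 0],
  [-0.1, 0, 0, 0.08, 0],
  [-0.1, 0, 0, 0.08, 0],
  [-0.1, 0, 0, 0, 0],
])

```text
time: 9.15
ee_pos: [0.6089, -0.2004, 0.0232]
eef_rot: [0.154, 0.988, 0.0, -0.0]
ft_force: [-0.7, -0.4, -0.1]
width: 0.0391
```

There's no contact with the TCP reading 6 mm below the plate's top, which confirms the shorter fingers. A little further, then close.

move_arm([
  [-0.1, 0, 0, 0.08, 0],
  [-0.1, 0, 0, 0.08, 0],
  [-0.1, 0, 0, 0, 0],
])

```text
time: 9.4
ee_pos: [0.6089, -0.2004, 0.0192]
eef_rot: [0.154, 0.988, 0.0, -0.0]
ft_force: [-0.2, 0.3, 0.3]
width: 0.0391
```

move_arm([
  [-1, 0, 0, 0, 0],
  [-1, 0, 0, 0, 0],
  [-1, 0, 0, 0, 0],
  [-1, 0, 0, 0, 0],
  [-1, 0, 0, 0, 0],
  [-1, 0, 0, 0, 0],
  [-1, 0, 0, 0, 0],
  [-1, 0, 0, 0, 0],
  [-1, 0, 0, 0, 0],
  [-1, 0, 0, 0, 0],
], squeeze=12)

```text
time: 10.23
ee_pos: [0.6091, -0.2006, 0.0197]
eef_rot: [0.154, 0.988, 0.0, 0.0]
ft_force: [-0.7, 0.8, 1.8]
width: 0.0121
```

Width is 12.1 mm, so the lug is held. The TCP sits about 3.5 mm above the lid's origin. Lifting.

move_arm([
  [-1, 0, 0, -0.1, 0],
  [-1, 0, 0, -0.3, 0],
  [-1, 0, 0, -0.6, 0],
  [-1, 0, 0, -0.8, 0],
  [-1, 0, 0, -0.8, 0],
  [-1, 0, 0, -0.8, 0],
  [-1, 0, 0, -0.8, 0],
  [-1, 0, 0, -0.8, 0],
  [-1, 0, 0, -0.8, 0],
  [-1, 0, 0, -0.8, 0],
  [-1, 0, 0, -0.8, 0],
  [-1, 0, 0, -0.8, 0],
])

```text
time: 11.23
ee_pos: [0.6088, -0.2006, 0.2262]
eef_rot: [0.154, 0.988, 0.0, 0.0]
ft_force: [0.0, -0.2, -1.7]
width: 0.012
```

```bash
python3 - <<'E'
from h import *
import cv2
s=r.read_state();print(s["ee_pos"],toolyaw()[0],s["time"],s["width"],s["ft_force"])
im=r.camera("wrist"); cv2.imwrite("pics/w5.png",im[:,:,::-1])
print("to above box",to_tool([.5715,.2013,.25]),"yaw cand",)
E
```

```text
[ 0.60880129 -0.20064218  0.22622445] 72.28724651286936 11.2333 0.012024916891216736 [ 0.00697756 -0.23892912 -1.69038105]
to above box [ 6.37176659 14.86984376 -0.80210751] yaw cand
```

View pics/w5.png

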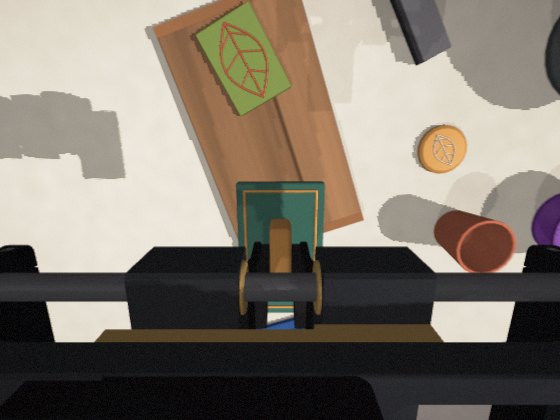

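The lid is held level and centred in the fingers: front edge at v=182, which puts its centre within 0.5 mm of the TCP. Carrying it over to the box.

move_arm([
  [-1, 0.15, 0.35, -0.2, 0],
  [-1, 0.3, 0.7, -0.2, 0],
  [-1, 0.3, 0.7, -0.2, 0],
  [-1, 0.3, 0.7, -0.2, 0],
  [-1, 0.3, 0.7, 0, 0],
  [-1, 0.3, 0.7, 0, 0],
  [-1, 0.3, 0.7, 0, 0],
  [-1, 0.3, 0.7, 0, 0],
  [-1, 0.3, 0.7, 0, 0],
  [-1, 0.3, 0.7, 0, 0],
  [-1, 0.3, 0.7, 0, 0],
  [-1, 0.3, 0.7, 0, 0],
])

```text
time: 12.28
ee_pos: [0.5872, 0.019, 0.2441]
eef_rot: [0.154, 0.988, -0.0, -0.001]
ft_force: [0.8, -0.2, -1.3]
width: 0.0117
```

move_arm([
  [-1, 0.3, 0.7, 0, 0],
  [-1, 0.3, 0.7, 0, 0],
  [-1, 0.3, 0.7, 0, 0],
  [-1, 0.3, 0.7, 0, 0],
  [-1, 0, 0, 0, -0.07],
  [-1, 0, 0, 0, -0.07],
  [-1, 0, 0, 0, -0.07],
  [-1, 0, 0, 0, -0.07],
  [-1, 0, 0, 0, -0.07],
  [-1, 0, 0, 0, -0.07],
  [-1, 0, 0, 0, 0],
  [-1, 0, 0, 0, 0],
])

```text
time: 13.28
ee_pos: [0.5802, 0.0935, 0.2442]
eef_rot: [-0.173, 0.985, 0.0, -0.0]
ft_force: [-0.1, 0.3, -0.9]
width: 0.0114
```

```bash
python3 - <<'E'
from h import *
import cv2
s=r.read_state();print(s["ee_pos"],toolyaw()[0],s["time"],s["width"],s["ft_force"])
im=r.camera("wrist"); cv2.imwrite("pics/w6.png",im[:,:,::-1])
print("to above box",to_tool([.5715,.2013,.25]))
E
```

```text
[0.58023812 0.09354934 0.24422445] 109.92935777521492 13.2833 0.011379375566799854 [-0.14754382  0.3410462  -0.85713061]
to above box [-1.13462207  4.17577175 -0.22752564]
```

View pics/w6.png

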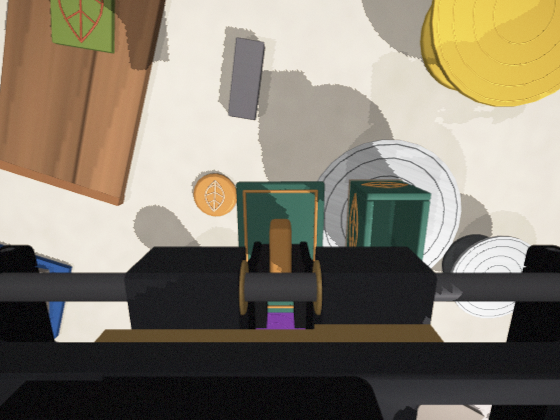

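```bash
python3 - <<'E'
import cv2
im=cv2.imread("pics/w6.png")[170:270,335:445]
cv2.imwrite("pics/w6c.png",cv2.resize(im,None,fx=6,fy=6,interpolation=cv2.INTER_CUBIC))
E
```

```text
(no output)
```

View pics/w6c.png

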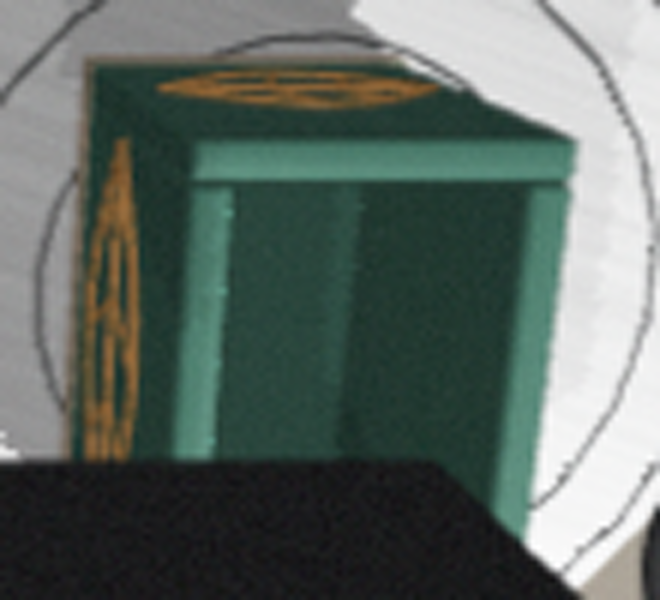

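```bash
python3 - <<'E'
from h import *
C=cam("wrist"); f=lambda P:[((u+.5)/6-.5+335,(v+.5)/6-.5+170) for u,v in P]
a,b,c,d=bp(C,f([(194,142),(576,142),(526,530),(175,460)]),.160)
an=lambda v:round(np.degrees(np.arctan2(v[1],v[0]))%180,2)
print(np.linalg.norm(b-a),an(b-a),an(b-c),an(a-d))
import math
for y in (20.4,an(b-a)-90,):
    y=math.radians(y); u=np.array([math.cos(y),math.sin(y)]); m=(a+b)[:2]/2
    u=u if u@(a-d)[:2]>0 else -u
    print("centre",m-u*.046)
print(toolyaw()[0]-90)
E
```

```text
0.056960534963943 109.92 20.12 20.85
centre [0.57103398 0.20425728]
centre [0.5711668  0.20389553]
19.894846464737896
```

The rim front edge measures 57 mm with yaw about 20.2°, and the tool is at 19.9°. The two centre estimates are (0.5715,0.2013) from the top camera and (0.571,0.204) from the wrist camera. I'll hover low between them and compare the edges.

move_arm([
  [-1, -0.19, 0.7, 0, 0],
  [-1, -0.19, 0.7, 0, 0],
  [-1, -0.19, 0.7, 0, 0],
  [-1, -0.19, 0.7, 0, 0],
  [-1, -0.19, 0.7, 0, 0],
  [-1, -0.19, 0.7, 0, -0.003],
  [-1, 0, 0, 0.6, 0],
  [-1, 0, 0, 0.7, 0],
  [-1, 0, 0, 0.7, 0],
  [-1, 0, 0, 0.4, 0],
  [-1, 0, 0, 0.1, 0],
  [-1, 0, 0, 0, 0],
])

```text
time: 14.33
ee_pos: [0.5712, 0.2016, 0.1817]
eef_rot: [-0.176, 0.984, -0.0, -0.0]
ft_force: [0.4, -0.1, -0.4]
width: 0.0115
```

```bash
python3 - <<'E'
from h import *
import cv2
s=r.read_state();print(s["ee_pos"],toolyaw()[0],s["time"],s["width"],s["ft_force"])
im=r.camera("wrist")[:,:,::-1]; cv2.imwrite("pics/w7.png",cv2.resize(im[130:280,200:360],None,fx=4,fy=4,interpolation=cv2.INTER_CUBIC))
im=r.camera("top")[:,:,::-1]; cv2.imwrite("pics/t7.png",im)
print("to box",to_tool([.5712,.2027,.1565]))
E
```

```text
[0.57115396 0.20163052 0.18173112] 110.3295307690738 14.3333 0.011487058769029158 [ 0.38793193 -0.14272263 -0.43874794]
to box [0.01579249 0.04600156 1.06680324]
```

View pics/w7.png

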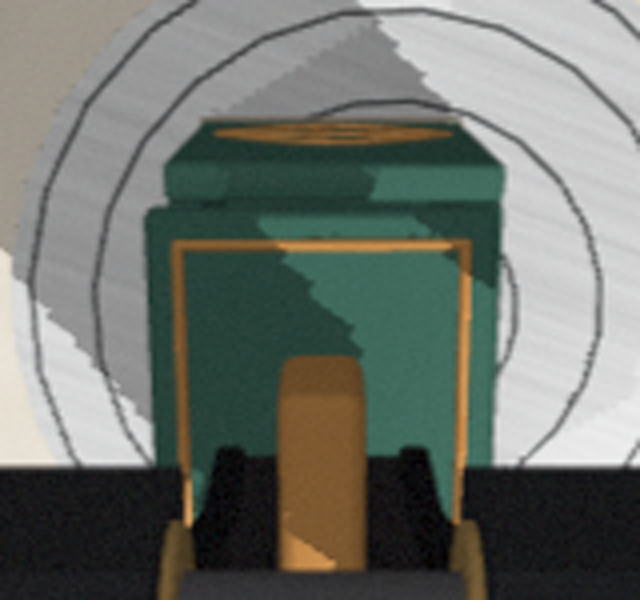

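View pics/t7.png

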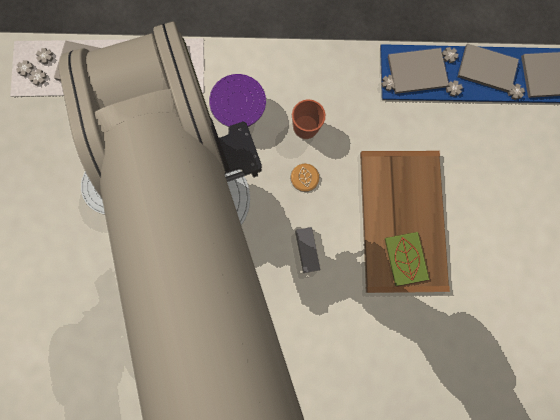

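Against the lid, the box rim is offset about +1.6 mm in tool y (rim centre at crop u=334, lid at 324.5) and about -0.8 mm in tool x. I'll correct that and lower to the rim.

move_arm([
  [-1, -0.03, 0.065, 0, 0],
  [-1, 0, 0, 0.2, 0],
  [-1, 0, 0, 0.2, 0],
  [-1, 0, 0, 0.1, 0],
  [-1, 0, 0, 0.05, 0],
  [-1, 0, 0, 0, 0],
  [-1, 0, 0, 0, 0],
])

```text
time: 15.02
ee_pos: [0.5716, 0.2033, 0.1684]
eef_rot: [-0.177, 0.984, -0.0, -0.0]
ft_force: [-0.5, 0.3, -1.0]
width: 0.012
```

```bash
python3 - <<'E'
from h import *
import cv2
s=r.read_state();print(s["ee_pos"],toolyaw()[0],s["time"],s["width"],s["ft_force"])
im=r.camera("wrist")[:,:,::-1]; cv2.imwrite("pics/w8.png",cv2.resize(im[130:280,200:360],None,fx=4,fy=4,interpolation=cv2.INTER_CUBIC))
im=r.camera("scene")[:,:,::-1]; cv2.imwrite("pics/s8.png",cv2.resize(im[160:310,220:380],None,fx=4,fy=4,interpolation=cv2.INTER_CUBIC))
E
```

```text
[0.57159563 0.20328731 0.16835857] 110.37008995466867 15.0167 0.012019077496631433 [-0.52428901  0.27479222 -1.01604595]
```

View pics/w8.png

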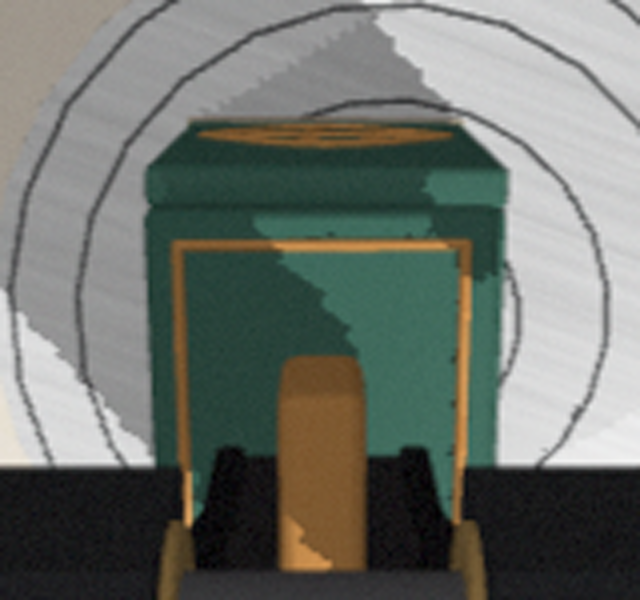

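View pics/s8.png

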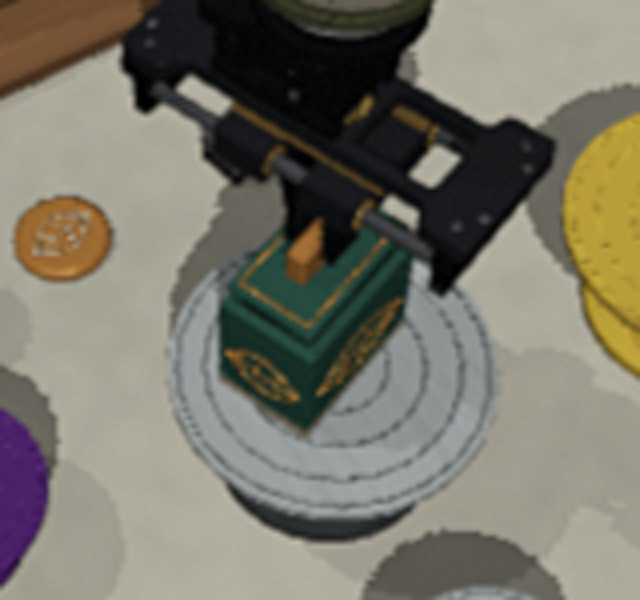

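Aligned to within about 0.5 mm: rim centre at u=327.5, lid at 325.5. Lowering the flange into the mouth in small steps.

move_arm([
  [-1, 0, 0, 0.08, 0],
  [-1, 0, 0, 0.08, 0],
  [-1, 0, 0, 0.08, 0],
  [-1, 0, 0, 0, 0],
])

```text
time: 15.45
ee_pos: [0.5713, 0.2033, 0.1618]
eef_rot: [-0.177, 0.984, -0.0, -0.0]
ft_force: [-0.4, -0.3, -1.9]
width: 0.0121
```

move_arm([
  [-1, 0, 0, 0.06, 0],
  [-1, 0, 0, 0.06, 0],
  [-1, 0, 0, 0, 0],
])

```text
time: 15.7
ee_pos: [0.5714, 0.2033, 0.159]
eef_rot: [-0.177, 0.984, -0.0, -0.0]
ft_force: [-0.7, 0.2, -1.3]
width: 0.0118
```

The flange is about 4.5 mm inside the mouth with no force. Last few millimetres.

move_arm([
  [-1, 0, 0, 0.04, 0],
  [-1, 0, 0, 0.03, 0],
  [-1, 0, 0, 0, 0],
])

```text
time: 15.95
ee_pos: [0.5715, 0.2033, 0.1575]
eef_rot: [-0.177, 0.984, 0.0, -0.0]
ft_force: [0.2, -0.3, -2.3]
width: 0.0118
```

move_arm([
  [-1, 0, 0, 0.02, 0],
  [-1, 0, 0, 0, 0],
])

```text
time: 16.12
ee_pos: [0.5716, 0.2034, 0.1571]
eef_rot: [-0.177, 0.984, 0.0, 0.0]
ft_force: [-0.1, -0.4, -1.8]
width: 0.0118
```

move_arm([
  [-1, 0, 0, 0.02, 0],
  [-1, 0, 0, 0, 0],
])

```text
time: 16.28
ee_pos: [0.5716, 0.2034, 0.1567]
eef_rot: [-0.177, 0.984, 0.0, 0.0]
ft_force: [-1.0, -0.1, -1.9]
width: 0.0118
```

move_arm([
  [-1, 0, 0, 0.02, 0],
  [-1, 0, 0, 0.02, 0],
  [-1, 0, 0, 0, 0],
])

```text
time: 16.53
ee_pos: [0.5717, 0.2034, 0.1566]
eef_rot: [-0.177, 0.984, 0.0, 0.0]
ft_force: [-3.5, -1.2, 6.0]
width: 0.0123
```

move_arm([
  [-1, 0, 0, 0.02, 0],
  [-1, 0, 0, 0, 0],
])

```text
time: 16.7
ee_pos: [0.5718, 0.2035, 0.1566]
eef_rot: [-0.177, 0.984, 0.0, 0.0]
ft_force: [-3.8, -0.8, 8.8]
width: 0.0117
```

Contact came at TCP z=0.1566, the expected seating height, with about 9 N. Easing off, then opening.

move_arm([
  [-1, 0, 0, -0.03, 0],
  [-1, 0, 0, 0, 0],
  [-0.5, 0, 0, 0, 0],
  [-0.5, 0, 0, 0, 0],
  [-0.1, 0, 0, 0, 0],
  [-0.1, 0, 0, 0, 0],
  [-0.1, 0, 0, 0, 0],
  [-0.1, 0, 0, 0, 0],
  [-0.1, 0, 0, 0, 0],
  [-0.1, 0, 0, 0, 0],
])

```text
time: 17.53
ee_pos: [0.5716, 0.2033, 0.1559]
eef_rot: [-0.177, 0.984, 0.0, 0.0]
ft_force: [-0.0, 1.0, 0.1]
width: 0.0385
```

move_arm([
  [-0.1, 0, 0, -0.2, 0],
  [-0.1, 0, 0, -0.5, 0],
  [-0.1, 0, 0, -0.7, 0],
  [-0.1, 0, 0, -0.7, 0],
  [1, 0, 0, -0.7, 0],
  [1, 0, 0, -0.7, 0],
  [1, 0, 0, -0.6, 0],
  [1, 0, 0, -0.2, 0],
  [1, 0, 0, 0, 0],
  [1, 0, 0, 0, 0],
])

```text
time: 18.37
ee_pos: [0.5716, 0.2034, 0.2633]
eef_rot: [-0.177, 0.984, 0.0, 0.0]
ft_force: [0.0, -0.1, -0.3]
width: 0.0711
```

```bash
python3 - <<'E'
from h import *
import cv2
s=r.read_state();print(s["ee_pos"],toolyaw()[0],s["time"],s["width"],s["ft_force"])
im=r.camera("wrist")[:,:,::-1]; cv2.imwrite("pics/w9.png",cv2.resize(im[130:280,200:360],None,fx=4,fy=4,interpolation=cv2.INTER_CUBIC))
im=r.camera("scene")[:,:,::-1]; cv2.imwrite("pics/s9.png",cv2.resize(im[160:310,220:380],None,fx=4,fy=4,interpolation=cv2.INTER_CUBIC))
E
```

```text
[0.57155556 0.20336179 0.26333114] 110.3772565274669 18.3667 0.07114405742398817 [ 0.02150228 -0.06599073 -0.26965935]
```

View pics/w9.png

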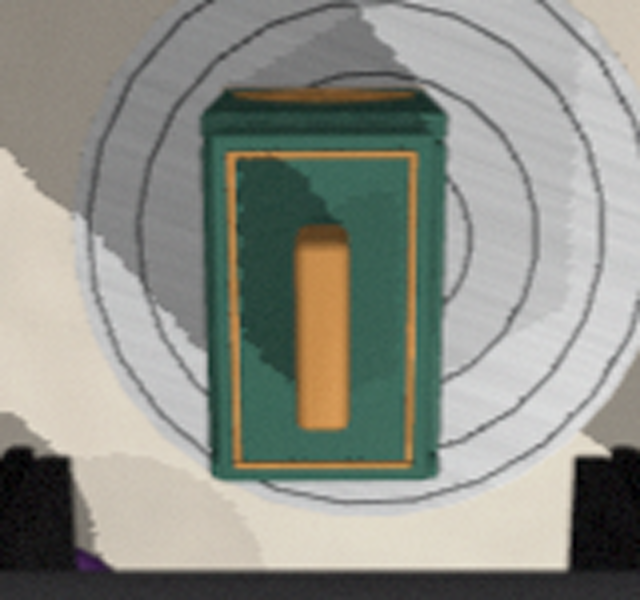

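View pics/s9.png

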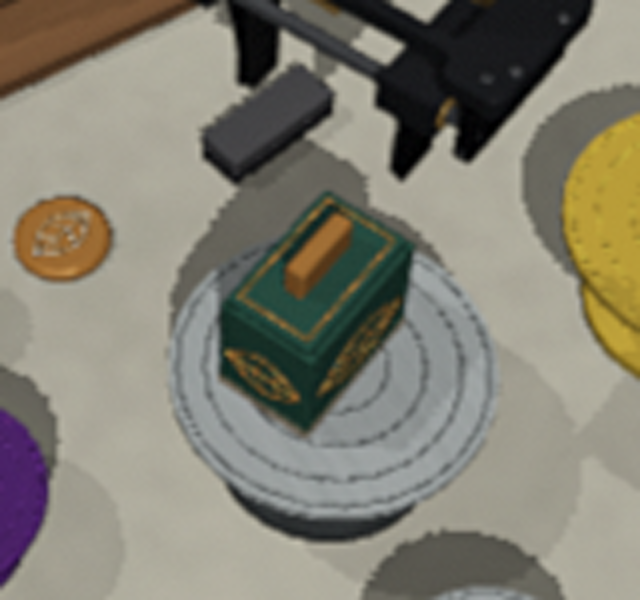

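The lid sits seated and level with an even overhang, and the gripper has let go. Before gripping the body I need to know how much room there is under the gripper body for the lug, so I'll overlay tool-axis points on the scene view.

```bash
python3 - <<'E'
from h import *
import cv2
s=r.read_state();A=Ro.from_quat(s["eef_rot"]).as_matrix();C=cam("scene")
im=r.camera("scene")[:,:,::-1].copy()
def proj(X):
    K,R,t=C; p=K@(R@X+t); return p[:2]/p[2]
x0,y0=230,90
c=cv2.resize(im[y0:y0+150,x0:x0+180],None,fx=4,fy=4,interpolation=cv2.INTER_CUBIC)
w=s["width"]/2;print(s["width"])
for d,col in ((0,(0,0,255)),(.0175,(0,255,255)),(.035,(0,255,0)),(.052,(255,255,0)),(.07,(255,0,255))):
    for y in (-w,w):
        p=(proj(s["ee_pos"]+A@[0,y,-d])-[x0,y0]+.5)*4-.5
        cv2.circle(c,tuple(p.astype(int)),3,col,-1)
cv2.imwrite("pics/s10.png",c)
E
```

```text
0.07939454467725597
```

View pics/s10.png

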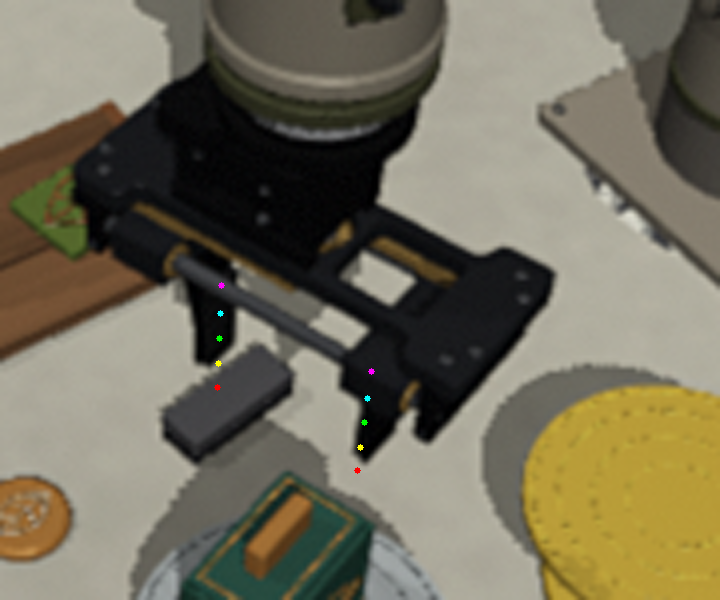

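The finger ends sit on the yellow dots (17.5 mm behind the TCP), and the body and rods start about 65–70 mm behind it. With the TCP at z≈0.127 the pads overlap the wall by 15 mm and the lug keeps 5–9 mm clearance. Descending.

move_arm([
  [1, 0, 0.02, 0.3, 0],
  [1, 0, 0, 0.6, 0],
  [1, 0, 0, 0.7, 0],
  [1, 0, 0, 0.7, 0],
  [1, 0, 0, 0.7, 0],
  [1, 0, 0, 0.7, 0],
  [1, 0, 0, 0.5, 0],
  [1, 0, 0, 0.3, 0],
  [1, 0, 0, 0.2, 0],
  [1, 0, 0, 0, 0],
])

```text
time: 19.35
ee_pos: [0.571, 0.2037, 0.145]
eef_rot: [-0.177, 0.984, -0.0, -0.001]
ft_force: [0.0, -0.2, -0.1]
width: 0.0866
```

```bash
python3 - <<'E'
from h import *
import cv2
s=r.read_state();print(s["ee_pos"],toolyaw()[0],s["time"],s["width"],s["ft_force"])
im=r.camera("wrist")[:,:,::-1]; cv2.imwrite("pics/w11.png",im)
im=r.camera("scene")[:,:,::-1]; cv2.imwrite("pics/s11.png",cv2.resize(im[160:310,220:380],None,fx=4,fy=4,interpolation=cv2.INTER_CUBIC))
E
```

```text
[0.57104375 0.20366111 0.14497984] 110.37328034817753 19.35 0.08663804479129446 [ 0.02787856 -0.23129842 -0.09306362]
```

View pics/w11.png

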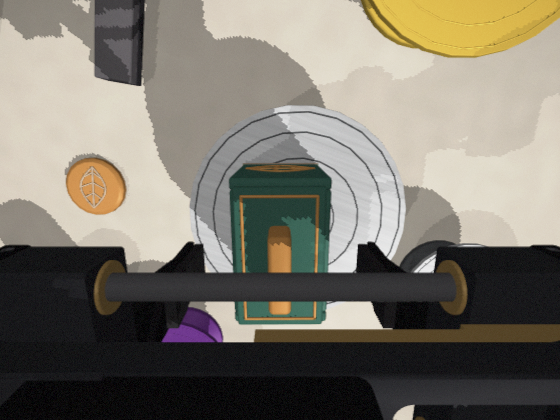

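View pics/s11.png

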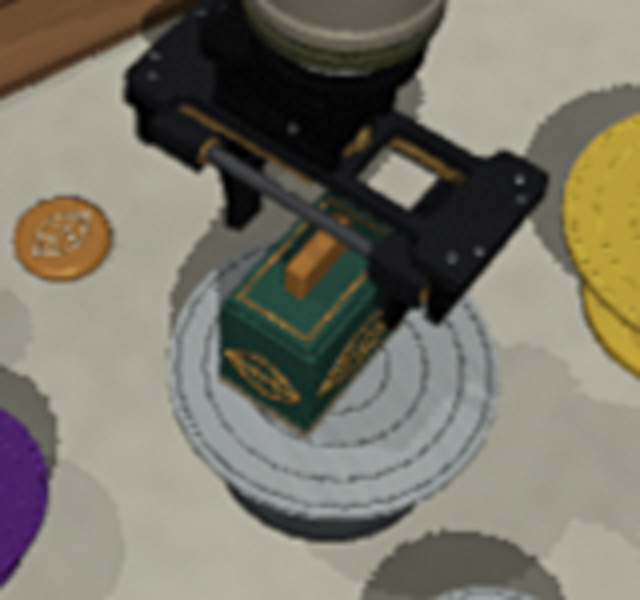

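The box at (280,245) is centred between the open fingers. Another 18 mm in small steps.

move_arm([
  [1, 0, 0, 0.2, 0],
  [1, 0, 0, 0.15, 0],
  [1, 0, 0, 0.15, 0],
  [1, 0, 0, 0, 0],
])

```text
time: 19.78
ee_pos: [0.571, 0.2037, 0.1325]
eef_rot: [-0.177, 0.984, -0.0, -0.001]
ft_force: [0.8, -0.3, -0.3]
width: 0.0868
```

move_arm([
  [1, 0, 0, 0.08, 0],
  [1, 0, 0, 0.08, 0],
  [1, 0, 0, 0.05, 0],
  [1, 0, 0, 0, 0],
])

```text
time: 20.12
ee_pos: [0.5713, 0.2038, 0.1278]
eef_rot: [-0.177, 0.984, -0.0, -0.0]
ft_force: [-0.2, 0.0, 0.2]
width: 0.0871
```

No contact, and z=0.128. Closing on the body, gently first, then firm.

move_arm([
  [0.5, 0, 0, 0, 0],
  [0.4, 0, 0, 0, 0],
  [0.35, 0, 0, 0, 0],
  [0.2, 0, 0, 0, 0],
  [0, 0, 0, 0, 0],
  [-1, 0, 0, 0, 0],
  [-1, 0, 0, 0, 0],
  [-1, 0, 0, 0, 0],
  [-1, 0, 0, 0, 0],
], squeeze=10)

```text
time: 20.87
ee_pos: [0.5715, 0.2038, 0.1282]
eef_rot: [-0.177, 0.984, 0.0, 0.0]
ft_force: [0.5, -0.0, 1.3]
width: 0.0576
```

move_arm([
  [-1, 0, 0, 0, 0],
  [-1, 0, 0, 0, 0],
  [-1, 0, 0, 0, 0],
  [-1, 0, 0, 0, 0],
], squeeze=40)

```text
time: 21.2
ee_pos: [0.5715, 0.2038, 0.1282]
eef_rot: [-0.177, 0.984, 0.0, 0.0]
ft_force: [0.3, -1.3, 1.4]
width: 0.0575
```

Width is 57.5 mm, so the body is held. A slow test lift first.

move_arm([
  [-1, 0, 0, -0.05, 0],
  [-1, 0, 0, -0.1, 0],
  [-1, 0, 0, -0.2, 0],
  [-1, 0, 0, -0.2, 0],
  [-1, 0, 0, -0.1, 0],
  [-1, 0, 0, 0, 0],
  [-1, 0, 0, 0, 0],
])

```text
time: 21.78
ee_pos: [0.5715, 0.2039, 0.1446]
eef_rot: [-0.177, 0.984, 0.0, 0.0]
ft_force: [0.6, -0.9, -5.3]
width: 0.0576
```

```bash
python3 - <<'E'
from h import *
import cv2
s=r.read_state();print(s["ee_pos"],toolyaw()[0],s["time"],s["width"],s["ft_force"],s["torque"])
im=r.camera("scene")[:,:,::-1]; cv2.imwrite("pics/s12.png",cv2.resize(im[150:300,220:380],None,fx=4,fy=4,interpolation=cv2.INTER_CUBIC))
E
```

```text
[0.57151367 0.20389667 0.14463912] 110.37628364611533 21.7833 0.05762395022718331 [ 0.56483805 -0.90558522 -5.28172533] [ 0.0648198   0.03666601 -0.01721776]
```

View pics/s12.png

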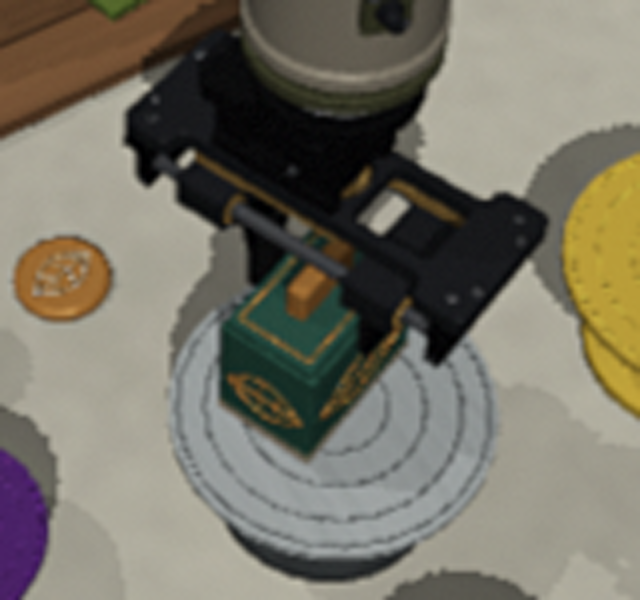

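It carries 5.3 N, the full weight of box and lid, and hangs level. Lifting to TCP z≈0.228, so the foot is 10 cm above the wheel.

move_arm([
  [-1, 0, 0, -0.15, 0],
  [-1, 0, 0, -0.3, 0],
  [-1, 0, 0, -0.4, 0],
  [-1, 0, 0, -0.5, 0],
  [-1, 0, 0, -0.5, 0],
  [-1, 0, 0, -0.5, 0],
  [-1, 0, 0, -0.4, 0],
  [-1, 0, 0, -0.3, 0],
  [-1, 0, 0, -0.15, 0],
  [-1, 0, 0, -0.05, 0],
  [-1, 0, 0, 0, 0],
  [-1, 0, 0, 0, 0],
])

```text
time: 22.83
ee_pos: [0.5711, 0.2038, 0.225]
eef_rot: [-0.177, 0.984, -0.0, -0.0]
ft_force: [-0.5, 0.6, -5.5]
width: 0.0576
```

move_arm([
  [-1, 0, 0, 0, 0],
  [-1, 0, 0, 0, 0],
  [-1, 0, 0, 0, 0],
])

```text
time: 23.08
ee_pos: [0.5713, 0.2038, 0.2252]
eef_rot: [-0.177, 0.984, -0.0, -0.0]
ft_force: [0.8, 0.2, -3.7]
width: 0.0576
```

```bash
python3 - <<'E'
from h import *
import cv2
s=r.read_state();print(s["ee_pos"],s["eef_rot"],toolyaw()[0],s["time"],s["width"],s["ft_force"],s["torque"],np.abs(s["joint_vel"]).max())
im=r.camera("scene")[:,:,::-1]; cv2.imwrite("pics/s13.png",im);cv2.imwrite("pics/s13c.png",cv2.resize(im[120:300,210:390],None,fx=3.3,fy=3.3,interpolation=cv2.INTER_CUBIC))
im=r.camera("wrist")[:,:,::-1]; cv2.imwrite("pics/w13.png",im)
C=cam("scene")
for d in r.tip_of("scene","box"): print(d["confidence"],C[1].T@(np.array(d["position"])-C[2]))
r.camera("scene")
for d in r.tip_of("scene","lid"): print(d["confidence"],C[1].T@(np.array(d["position"])-C[2]))
E
```

```text
[0.5712597  0.20377297 0.22524732] [-1.76889114e-01  9.84230742e-01 -5.48685092e-05 -2.91454583e-04] 110.37722423919197 23.0833 0.057604952109987034 [ 0.75223186  0.22608169 -3.70130099] [ 0.07689289  0.0761906  -0.00391234] 0.002397630940296265
0.69 [0.56624822 0.20431602 0.18032004]
0.93 [0.57003601 0.20173136 0.24946961]
```

View pics/s13c.png

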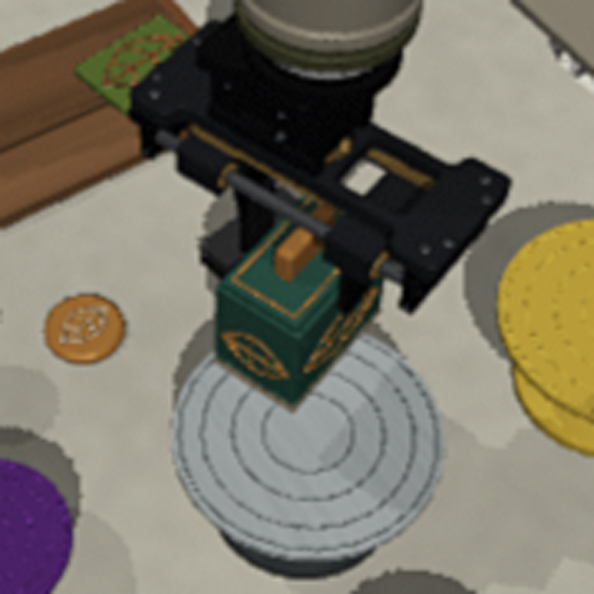

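View pics/w13.png

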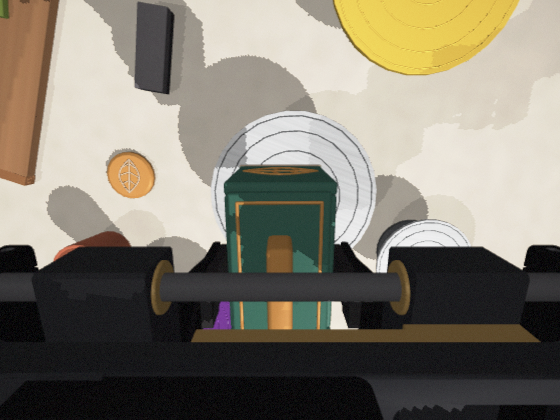

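The lift is 97 mm, level and steady, with the lid seated. I'll add the last 3 mm and settle.

move_arm([
  [-1, 0, 0, -0.05, 0],
  [-1, 0, 0, -0.05, 0],
  [-1, 0, 0, -0.02, 0],
  [-1, 0, 0, 0, 0],
  [-1, 0, 0, 0, 0],
  [-1, 0, 0, 0, 0],
  [-1, 0, 0, 0, 0],
  [-1, 0, 0, 0, 0],
  [-1, 0, 0, 0, 0],
  [-1, 0, 0, 0, 0],
  [-1, 0, 0, 0, 0],
])

```text
time: 24.25
ee_pos: [0.5714, 0.2038, 0.2286]
eef_rot: [-0.177, 0.984, 0.0, 0.0]
ft_force: [-0.4, -0.2, -5.0]
width: 0.0575
```

```bash
python3 - <<'E'
from h import *
s=r.read_state();print(s["ee_pos"],s["eef_rot"],s["time"],s["width"],s["ft_force"],np.abs(s["joint_vel"]).max())
print(r.close_job())
E
```

```text
[0.57142384 0.20380164 0.22864278] [-1.76869344e-01  9.84234339e-01  3.28339066e-05  2.09673374e-05] 24.25 0.05750077521571695 [-0.36342164 -0.15755905 -5.03437537] 0.0017035825223954406
the job is handed in; nothing more can be done
None
```

The lid is on the box, seated and level, and I handed in with the arm holding the closed box over the large silver wheel, its foot about 10 cm up (24 s used of 59 s).

- **Lid:** it touched down with about 9 N at the expected height (TCP z=0.1566). After I let go, the wrist and scene pictures showed it level with an even overhang.
- **Lift:** I took the body across its 58 mm width and raised it straight up. At hand-in the width reads 57.5 mm, the load about 5 N, and the TCP has risen 100.4 mm. The tool is vertical and the arm still.
- **Network check:** just before the last 3 mm, the networks put the box foot at z≈0.180 and the lid at z≈0.249. That is about 95 mm above the wheel and 69 mm apart; the seated spacing is 68 mm.
- **What went wrong:** my first lid grasp closed on nothing, and I lifted before checking the width. The fingers end about 17.5 mm short of the reported TCP, which disagrees with the description. The lid did not visibly move, and the second grasp, set lower, held.
- **Other pieces:** I did not touch any of them, and those visible in the later pictures looked unmoved. I made no separate final check of each one.

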